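Angle a steel tube past the post into the stock bay

ROBOT

A 6-joint arm with a two-finger parallel gripper is mounted at the origin on the work surface. World frame = base frame: x ahead of the robot, y to its left, z up, the work surface at z = 0. Lengths are in m, angles in rad, forces in N, time in s.
With the tool pointing down it reaches from about 0.3 to 0.85 m from the base axis. Payload 5.4 kg.
Tool frame: the origin (TCP) lies midway between the tips of the shut fingers; the grasp point (between the pads) lies 19 mm behind it; x points along the fingers, y is the direction in which the jaws open and shut, and the axes are right-handed (so a half turn about x gives the same grasp; the last joint's range is limited). The gripper opens to 85 mm and grips with 20 to 120 N. Pads are 22 mm wide; open, the fingers measure 114 mm over their backs; the gripper's body (76 mm by 85 mm) begins 54 mm behind the grasp point. The pads swing forward as they close: fully open they stand 13 mm farther back than shut.
Start: joints at [0.985, 0.158, 1.597, -0, 1.386, -0.21], TCP at [0.211, 0.535, 0.231] pointing down, gripper open.
Joint ranges: [-2.91, 2.91], [-0.94, 2.29], [0.18, 2.7], [-1.29, 4.43], [0.17, 2.64], [-3, 3]. Speed limits (rad/s): [2.57, 2.57, 3.14, 3.14, 3.14, 3.14].

INTERFACE

Orientations are given as [roll, pitch, yaw] about the fixed x, y, z axes, in that order (R = Rz(yaw) Ry(pitch) Rx(roll)).
In Python, from cell import telemetry, viewer, env gives the robot as it stands.
- The arm moves only by the tool carry_out, never from a script. Its argument "motion" is a list of rows, each a list of 7 numbers: the finger opening in cm, from 0 to 8.54, then the shift along the tool's x, y, z in cm, then the turn, a rotation vector about the tool's x, y, z in degrees. A call has 1 to 12 rows; each row shifts and turns the commanded pose from where the row before left it, along the tool's axes as they then stand; what a row does not reach is not made up. A row lasts 1/8 s, in which the tool goes at most 62.5 mm and 10.7 degrees, less where a joint would pass 70% of its speed; a pose out of reach is approached as far as the arm can. A call with a gripper value outside its range is refused whole. The fingers move at their own pace and stop on an object; "newtons" is the grip in N (left out, the last holds). Time passes only in rows, so rows that do not move let the fingers close. It gives the time, the measured TCP pose, the force and the opening at its end, in the units of the state.
- telemetry.get_obs(): the state, without advancing time (a new reading comes with each control period).
- viewer.snapshot(name): name is "scene" or "top"; returns the picture (480x640x3 uint8, blue, green, red); there is no depth.
- viewer.camera_model(name): a dict with "camera_matrix" (3x3 intrinsics, pixels), "rvec" (rotation vector, rad) and "tvec" (3), from world to camera coordinates, as OpenCV has them. Camera axes: x right, y down, z forward; pixel columns grow to the right and rows downward; lengths in m; the calibration is good to about 2 mm. A picture is of the moment at which its call begins. camera_model takes no time and is no camera call.
- env.finish_job(): hands the job in, once; it reports no verdict.
The state is a dict: "clock": time; "q": joint angles; "dq": joint speeds; "joint_torque": joint torques, N m; "ee_pos": TCP position; "tool_rot": TCP orientation; "force": force on the tool from outside, world axes, zero at the start; "ft_torque": the same for the moment, N m; "opening": finger opening in m.
Only numpy, scipy, OpenCV 4.12 (cv2) and the standard library are available. Lean on these libraries where they do the work, as an engineer would, in place of code of your own. Each camera call takes 0.05 s, during which the arm holds its last target.

TASK

Using only the outside of the closed fingers, push the square steel tube along the bench into the blue stock bay: red end first, angled in behind the yellow post while the plain end is still out in front of the bay, then swing the plain end in, so that the whole tube lies between the two end cheeks, flat against the back rail, with its red end behind and beyond the post. Do not take the tube between the fingers or lift it off the bench, and leave the other things on the bench where they are.

Things in the scene. Friction and masses are not known exactly. Their poses are not given: they have to be found in the camera images.
- tube: Loose square steel tube, 30 x 30 mm, 240 mm long, 0.3 to 0.6 kg, lying on the bench; it slides and turns freely under a few newtons. Origin: centre of its underside. y runs along it: the end at y = -120 mm is painted red for 45 mm, the end at +120 mm is plain dark steel; x points across it, level, roughly to the bay at the start; z up.
- red_end (a point): centre of the red end face of the tube (15 mm above its underside)
- plain_end (a point): centre of the plain end face of the tube (15 mm above its underside)
- bay: Fixed blue stock bay, open to the robot, with no floor (the tube slides on the bench). Origin: middle of the back rail's front face, at bench height; x points into the rail (away from the robot), y along the rail (to the robot's left), z up. The rail's front face is at x = 0; it is 45 mm high and runs from y = -192 to +192 mm.
- post (a point): Top centre of the yellow post with a black band, fixed to the bench with the bay: upright, round, 24 mm diameter, 55 mm high, axis at x = -72, y = -57 mm in the bay's frame. 60 mm are free between its back and the rail, 225 mm between its side and the left cheek: less than the tube's length.
- left_cheek (a point): Left end cheek of the bay: centre of its inner face, which is at y = +180 mm in the bay's frame; 45 mm high, reaching forward from the rail to x = -50 mm.
- right_cheek (a point): Right end cheek of the bay: centre of its inner face, at y = -180 mm in the bay's frame; same size as the left one.
- punch: pin punch with a red handle, about 150 mm, lying loose on the bench; bystander
- socket: steel socket, 36 mm wide, 50 mm tall, standing loose; bystander (origin under its centre)
- oil: yellow oil bottle with a red cap, 54 mm wide, 140 mm tall, standing loose; bystander (origin under its centre)
- bearing: steel bearing ring, 62 mm wide, 16 mm thick, lying loose; bystander (origin under its centre)
- hammer: hammer lying loose; bystander
- cup: blue plastic cup, 72 mm wide, 80 mm tall, standing loose; bystander (origin under its centre)
- block: loose aluminium block 50 x 75 x 40 mm; bystander (origin under its centre)

How it is judged:
By the outcome, as a careful person would: the job done as asked, in the order asked, and still so for the second after the job is handed in, with the robot touching nothing.
It also fails if it takes over 72 s, if anything falls off the work surface, if the arm or the gripper's body presses on something with over 40 N, if the wrist force passes 120 N, or if a joint passes its speed limit or range.

## Working session

There is one attempt and no reset: what is moved stays moved. The work goes in short steps, Python scripts to look and compute and a tool call to move; the robot and the scene stay as the last step left them, time stands still between calls to the robot, and variables do not carry over. Pictures are saved under pics/ and viewed, and the job is handed in when it is done.

Besides the shell and the picture viewer there is one more tool, called as name([rows], argument=value, ...), one row to a line, values as JSON. carry_out: Moves the arm, as the interface text tells. Its arguments: {"type":"object","properties":{"motion":{"type":"array"},"newtons":{"type":"number"}},"required":["motion"]}

```bash
ls; mkdir -p pics
python3 - <<'E'
from cell import telemetry, viewer, env
import cv2
for n in ("scene","top"):
    im=viewer.snapshot(n); cv2.imwrite(f"pics/{n}0.png",im)
    m=viewer.camera_model(n); print(n,m)
print(telemetry.get_obs())
E
```

```text
pics
scene {'camera_matrix': array([[469.82415663,   0.        , 316.06057736],
       [  0.        , 469.82415663, 232.78067413],
       [  0.        ,   0.        ,   1.        ]]), 'rvec': array([ 1.63160733,  2.08360401, -0.70747053]), 'tvec': array([ 0.12810081, -0.34676599,  1.47636528])}
top {'camera_matrix': array([[576.05185878,   0.        , 324.66903947],
       [  0.        , 576.05185878, 242.16695931],
       [  0.        ,   0.        ,   1.        ]]), 'rvec': array([ 2.17311884, -2.12728706,  0.15192214]), 'tvec': array([-0.01791472,  0.52972205,  1.25941863])}
{'clock': 0.1, 'q': array([ 9.84904240e-01,  1.58998510e-01,  1.59812875e+00, -2.19452675e-05,
        1.38618822e+00, -2.10137788e-01]), 'dq': array([-0.00122889, -0.00049855, -0.00082088,  0.00027574,  0.00085449,
        0.00025367]), 'joint_torque': array([ 4.83207987e-04, -3.96990824e+01, -3.32337427e+01, -1.34499860e-04,
        4.16081559e-03, -7.40475116e-06]), 'ee_pos': array([0.2107464 , 0.53439757, 0.2303971 ]), 'tool_rot': array([-1.76841729,  1.56907337, -2.14416754]), 'force': array([ 0.54211637, -0.51909508,  0.54910492]), 'ft_torque': array([-0.01348737, -0.03675191,  0.02448893]), 'opening': 0.08533499631603755}
```

View pics/scene0.png

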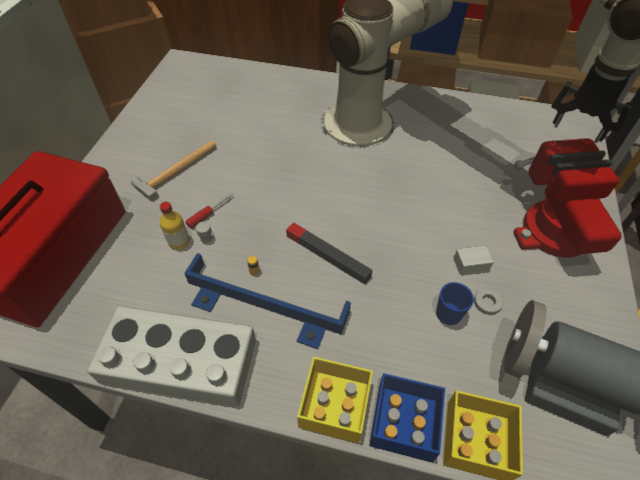

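View pics/top0.png

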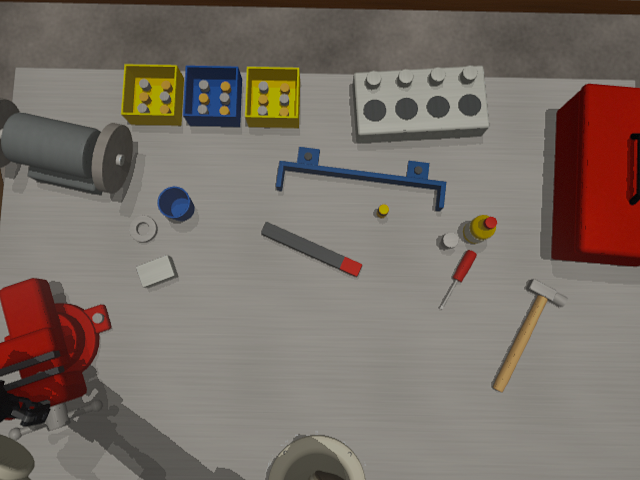

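```bash
cat > h.py <<'E'
import numpy as np, cv2
from cell import viewer, telemetry
def cam(n):
    m=viewer.camera_model(n); return m["camera_matrix"],cv2.Rodrigues(np.array(m["rvec"]))[0],np.array(m["tvec"]).reshape(3)
def ray(n,uv,z):
    K,R,t=cam(n); d=R.T@np.linalg.solve(K,np.array([uv[0],uv[1],1.])); c=-R.T@t
    return (c+d*(z-c[2])/d[2])[:2]
def px(n,p):
    K,R,t=cam(n); q=K@(R@np.array(p)+t); return q[:2]/q[2]
def crop(im,x,y,w,h,s,f): cv2.imwrite(f,cv2.resize(im[y:y+h,x:x+w],None,fx=s,fy=s,interpolation=cv2.INTER_CUBIC))
E
python3 - <<'E'
from h import *
im=cv2.imread("pics/top0.png"); crop(im,250,135,200,150,4,"pics/topc.png")
im=cv2.imread("pics/scene0.png"); crop(im,180,210,200,150,4,"pics/scenec.png")
E
```

```text
(no output)
```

View pics/topc.png

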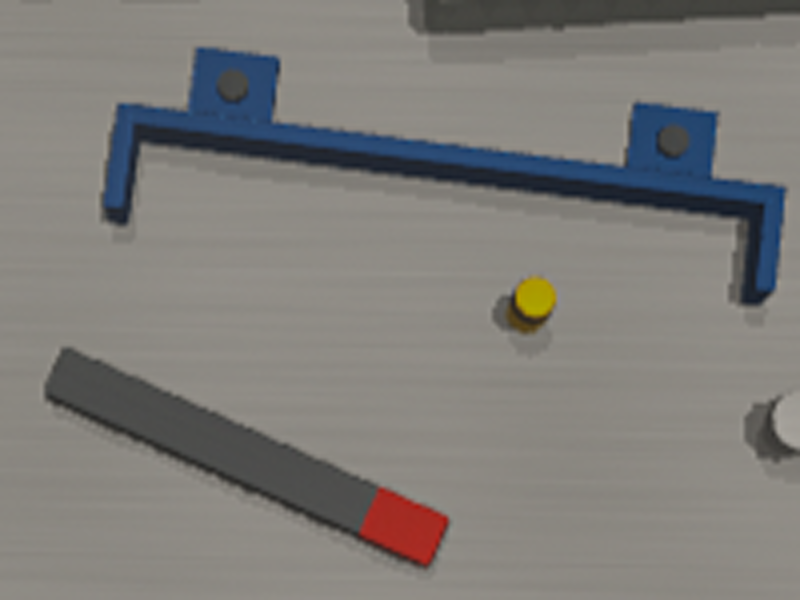

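View pics/scenec.png

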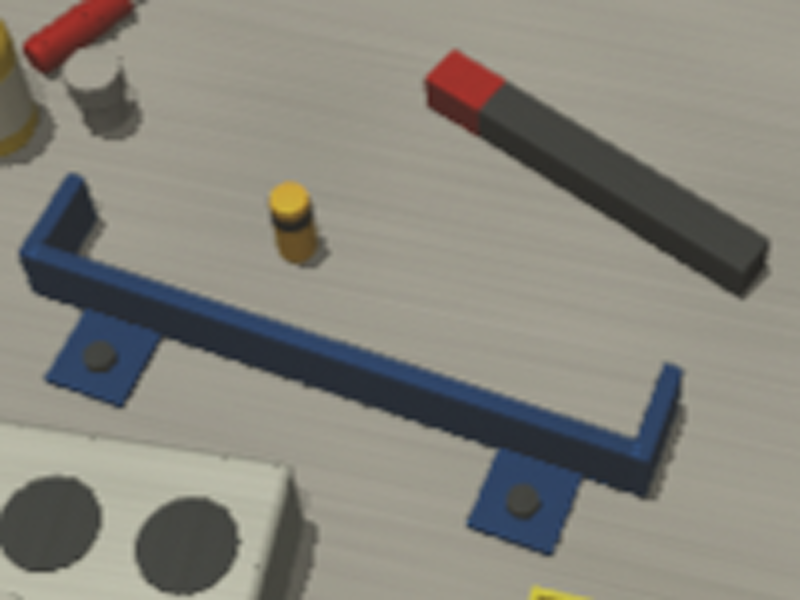

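```bash
cat >> h.py <<'E'
def W(n,u,v,z,o): return ray(n,(o[0]+u/4,o[1]+v/4),z)
E
python3 - <<'E'
from h import *
np.set_printoptions(precision=4,suppress=True)
o=(250,135); s=(180,210)
L=W("top",121,104,.045,o);R=W("top",785,187,.045,o); print("outer",L,R,np.linalg.norm(L-R))
d=(L-R)/np.linalg.norm(L-R); yaw=np.arctan2(-d[0],d[1]); print("bay yaw",np.degrees(yaw))
x=np.array([np.cos(yaw),np.sin(yaw)]); y=np.array([-x[1],x[0]])
for a in [(137,122),(750,204)]: print("in",W("top",*a,.045,o), (W("top",*a,.045,o)-(L+R)/2)@x)
P=W("top",535,298,.055,o); Ps=W("scene",290,200,.055,s); print("post",P,Ps)
O=P+.072*x+.057*y
print("origin from post",O,"from corners mid",(L+R)/2, ((L+R)/2-O)@x,((L+R)/2-O)@y)
Ls=W("scene",648,462,.045,s);Rs=W("scene",25,252,.045,s);print("scene outer",Ls,Rs,np.linalg.norm(Ls-Rs))
T=[W("top",*a,.03,o) for a in [(66,347),(46,390),(448,518),(430,566)]]
for t in T: print("tube",t)
S=[W("scene",*a,.03,s) for a in [(456,50),(427,82),(768,242),(742,272)]]
for t in S: print("tube s",t)
for n,q in {"top":T,"scene":S}.items():
    print(np.mean(q,0))
im=cv2.imread("pics/top0.png")
for nm,(u,v),z in [("socket",(450,240),.05),("oil",(490,223),.14),("cup",(172,203),.08),("punch",(470,252),.01),("punch tip",(441,308),.005),("block",(155,271),.04)]: print(nm,ray("top",(u,v),z))
E
```

```text
outer [0.7135 0.0986] [ 0.6733 -0.2798] 0.3804910419048127
bay yaw -6.064443684491754
in [0.7032 0.0892] -0.009297339349071341
in [ 0.663  -0.2598] -0.01236993446644473
post [ 0.6041 -0.1372] [ 0.6101 -0.1338]
origin from post [ 0.6817 -0.0881] from corners mid [ 0.6934 -0.0906] 0.011923162538644397 -0.001207262543052952
scene outer [0.7183 0.1016] [ 0.6748 -0.2732] 0.37733660331130664
tube [0.5749 0.1265]
tube [0.55  0.137]
tube [ 0.482  -0.0917]
tube [ 0.4548 -0.0819]
tube s [ 0.4599 -0.0764]
tube s [ 0.4891 -0.0871]
tube s [0.5553 0.1399]
tube s [0.5794 0.1288]
[0.5154 0.0225]
[0.5209 0.0263]
socket [ 0.5391 -0.286 ]
oil [ 0.5633 -0.3498]
cup [0.6035 0.33  ]
punch [ 0.5182 -0.3404]
punch tip [ 0.3892 -0.274 ]
block [0.4566 0.3698]
```

```bash
cat >> h.py <<'E'
from scipy.spatial.transform import Rotation as Ro
def Rt(o): return Ro.from_euler("xyz",o["tool_rot"]).as_matrix()
def plan(x,y,z,yaw_deg=None):
    """print shift in tool cm to target; yaw_deg = desired world heading of tool y (mod 180)"""
    o=telemetry.get_obs(); R=Rt(o); d=np.array([x,y,z])-o["ee_pos"]
    print("t %.2f"%o["clock"],"pos",o["ee_pos"].round(4),"toolx",R[:,0].round(3),"tooly",R[:,1].round(3),"toolz",R[:,2].round(3),"F",o["force"].round(1),"open",round(o["opening"],4))
    print("shift cm",(R.T@d*100).round(2))
    if yaw_deg is not None:
        h=np.degrees(np.arctan2(R[1,1],R[0,1])); t=(yaw_deg-h+90)%180-90
        print("heading",h.round(1),"turn about tool x (tool down => -yaw):",-t.__round__(1))
        # final-shift check: vector needed
E
python3 - <<'E'
from h import *
plan(.442,-.0355,.15,66.8)
E
```

```text
t 0.10 pos [0.2107 0.5344 0.2304] toolx [-0.001 -0.001 -1.   ] tooly [ 0.367  0.93  -0.002] toolz [ 0.93  -0.367 -0.   ] F [ 0.5 -0.5  0.5] open 0.0853
shift cm [  8.1  -44.51  42.43]
heading 68.5 turn about tool x (tool down => -yaw): 1.7
```

carry_out([
  [0,0.5,-3.7,3.5,0.2,0,0],
  [0,0.5,-3.7,3.5,0.2,0,0],
  [0,0.5,-3.7,3.5,0.2,0,0],
  [0,0.5,-3.7,3.5,0.2,0,0],
  [0,0.5,-3.7,3.5,0.2,0,0],
  [0,0.5,-3.7,3.5,0.2,0,0],
  [0,0.5,-3.7,3.5,0.1,0,0],
  [0,0.5,-3.7,3.5,0.1,0,0],
  [0,0.5,-3.7,3.5,0.1,0,0],
  [0,0.5,-3.7,3.5,0.1,0,0],
  [0,0.5,-3.7,3.5,0.1,0,0],
  [0,0.5,-3.7,3.5,0.1,0,0],
], newtons=40)

```text
clock: 1.6
ee_pos: [0.4292, -0.0377, 0.1709]
tool_rot: [1.861, 1.571, 1.453]
force: [0.8, 0.7, 0.1]
opening: -0.0001
```

Run:
```python
from h import *
plan(.442,-.0355,.009,66.8)
for n in ("scene","top"): cv2.imwrite(f"pics/{n}1.png",viewer.snapshot(n))
o=telemetry.get_obs(); print(px("scene",o["ee_pos"]),px("top",o["ee_pos"]))
```

```text
t 1.60 pos [ 0.4292 -0.0377  0.1709] toolx [ 0.  0. -1.] tooly [0.396 0.918 0.   ] toolz [ 0.918 -0.396 -0.   ] F [0.8 0.7 0.1] open -0.0001
shift cm [16.19  0.71  1.09]
heading 66.6 turn about tool x (tool down => -yaw): -0.2
[310.52708124 177.59717863] [340.47981658 282.95301807]
```

View pics/scene1.png

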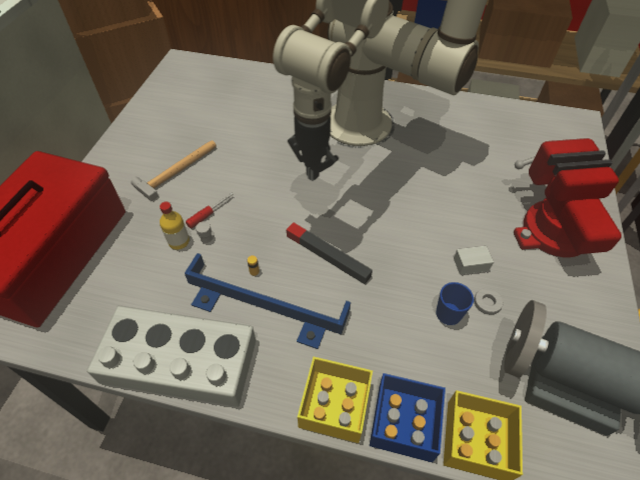

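View pics/top1.png

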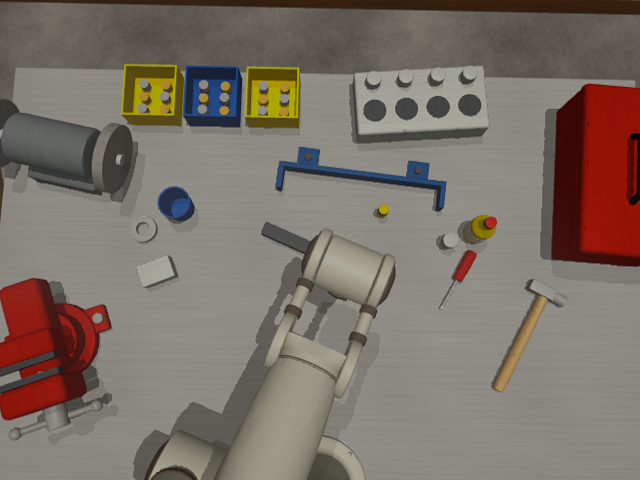

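carry_out([
  [0,3,0.1,0,0,0,0],
  [0,3,0.1,0,0,0,0],
  [0,3,0.1,0,0,0,0],
  [0,3,0.1,0,0,0,0],
  [0,2.6,0.1,0,0,0,0],
  [0,1.2,0.1,0,0,0,0],
  [0,0.3,0,0,0,0,0],
  [0,0,0,0,0,0,0],
])

```text
clock: 2.7
ee_pos: [0.432, -0.0306, 0.011]
tool_rot: [0.08, 1.57, -0.327]
force: [-0.0, -0.4, -0.3]
opening: 0.0001
```

Run:
```python
from h import *
plan(.442,-.0355,.009,66.8)
n="scene"; im=viewer.snapshot(n); crop(im,180,130,200,150,4,"pics/s2.png")
```

```text
t 2.70 pos [ 0.432  -0.0306  0.011 ] toolx [ 0.001 -0.    -1.   ] tooly [0.396 0.918 0.   ] toolz [ 0.918 -0.396  0.001] F [-0.  -0.4 -0.3] open 0.0001
shift cm [ 0.2  -0.05  1.11]
heading 66.7 turn about tool x (tool down => -yaw): -0.1
```

View pics/s2.png

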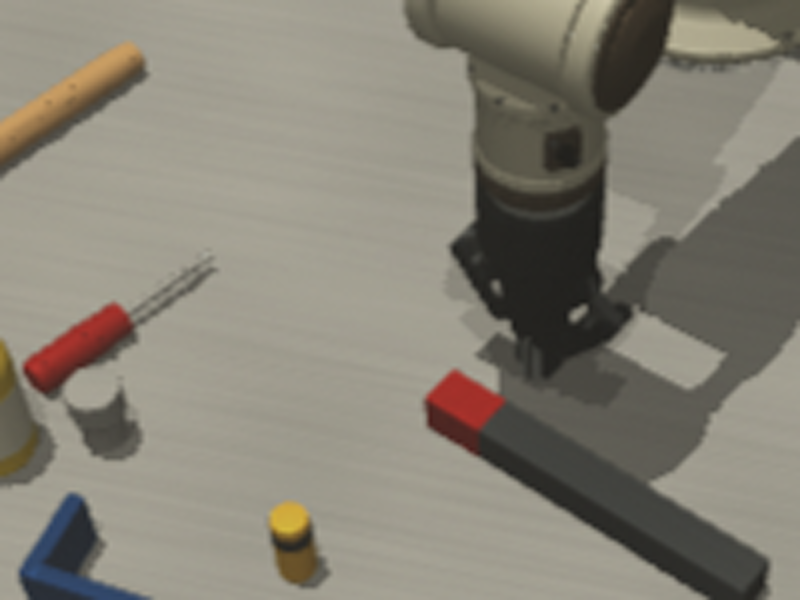

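carry_out([
  [0,0.1,0,0.8,0,0,0],
  [0,0.1,0,0.8,0,0,0],
  [0,0,0,0.8,0,0,0],
  [0,0,0,0.7,-2.8,0,0],
  [0,0,0,0.7,-2.8,0,0],
  [0,0,0,0.7,-2.8,0,0],
  [0,0,0,0.7,-2.8,0,0],
  [0,0,0,0.7,-2.8,0,0],
])

```text
clock: 3.75
ee_pos: [0.4869, -0.051, 0.0081]
tool_rot: [-3.033, 1.57, 3.089]
force: [-1.3, -0.4, 0.9]
opening: -0.0003
```

Run:
```python
from h import *
plan(.442,-.0355,.009,66.8)
n="scene"; im=viewer.snapshot(n); crop(im,180,180,200,150,4,"pics/s3.png")
```

```text
t 3.75 pos [ 0.4869 -0.051   0.0081] toolx [-0.001  0.    -1.   ] tooly [ 0.161  0.987 -0.   ] toolz [ 0.987 -0.161 -0.001] F [-1.3 -0.4  0.9] open -0.0003
shift cm [-0.08  0.81 -4.68]
heading 80.8 turn about tool x (tool down => -yaw): 14.0
```

View pics/s3.png

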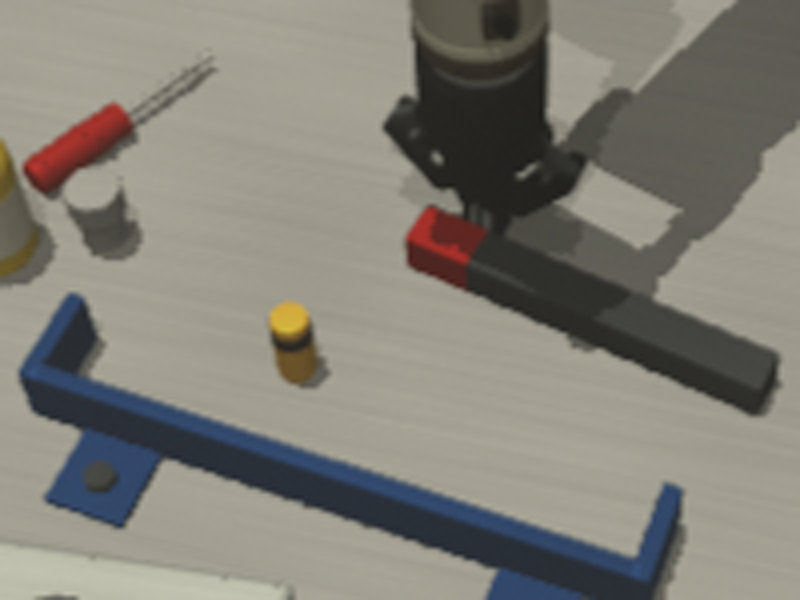

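```bash
cat >> h.py <<'E'
np.set_printoptions(precision=4,suppress=True)
BY=np.radians(-6.3); BO=np.array([.6865,-.085])
bx=np.array([np.cos(BY),np.sin(BY)]); by=np.array([-bx[1],bx[0]])
def w2b(p): d=np.array(p)-BO; return np.array([d@bx,d@by])*1000
def b2w(x,y): return BO+bx*x/1000+by*y/1000
def tube(n,corners,o):
    """corners top-face: red-near(robot), red-rail, plain-near, plain-rail (crop px /4 scale); None ok for near ones"""
    P=[None if c is None else W(n,*c,.03,o) for c in corners]
    a=P[3]-P[1]; y=a/np.linalg.norm(a); x=np.array([y[1],-y[0]])
    c=(P[1]+P[3])/2-.015*x
    if P[0] is not None and P[2] is not None: print("width", np.dot(P[1]-P[0],x)*1000,np.dot(P[3]-P[2],x)*1000)
    yaw=np.degrees(np.arctan2(-y[0],y[1]))
    print("len",np.linalg.norm(a)*1000,"yaw",yaw,"bay-rel",yaw-np.degrees(BY),"c",c)
    print("bay frame mm: c",w2b(c),"red",w2b(c-.12*y),"plain",w2b(c+.12*y))
    return c,yaw
E
python3 - <<'E'
from h import *
tube("scene",[(432,207),(408,243),(777,352),(755,385)],(180,180))
o=telemetry.get_obs(); print("tcp bay",w2b(o["ee_pos"][:2]))
E
```

```text
width 31.202568900378658 27.009132301251682
len 230.47334063829996 yaw -12.602167431467526 bay-rel -6.3021674314675264 c [0.5331 0.0261]
bay frame mm: c [-164.6659   93.5752] red [-177.8386  -25.6996] plain [-151.4933  212.8501]
tcp bay [-201.0518   11.7231]
```

carry_out([
  [0,0,0,0.8,-2.6,0,0],
  [0,0,0,0.8,-2.6,0,0],
  [0,0,0,0.8,-2.6,0,0],
  [0,0,0,0.8,-2.6,0,0],
  [0,0,0,0.8,-2.6,0,0],
  [0,0,0,0.8,-2.6,0,0],
  [0,0,0,0.8,-2.6,0,0],
])

```text
clock: 4.68
ee_pos: [0.5426, -0.0524, 0.008]
tool_rot: [3.054, 1.57, -3.074]
force: [-0.8, -0.8, -0.4]
opening: -0.0001
```

Run:
```python
from h import *
plan(.442,-.0355,.009,66.8)
n="scene"; im=viewer.snapshot(n); crop(im,180,190,200,150,4,"pics/s4.png")
```

```text
t 4.67 pos [ 0.5426 -0.0524  0.008 ] toolx [-0.001 -0.    -1.   ] tooly [-0.155  0.988  0.   ] toolz [ 0.988  0.155 -0.001] F [-0.8 -0.8 -0.4] open -0.0001
shift cm [-0.09  3.23 -9.68]
heading 98.9 turn about tool x (tool down => -yaw): 32.1
```

View pics/s4.png

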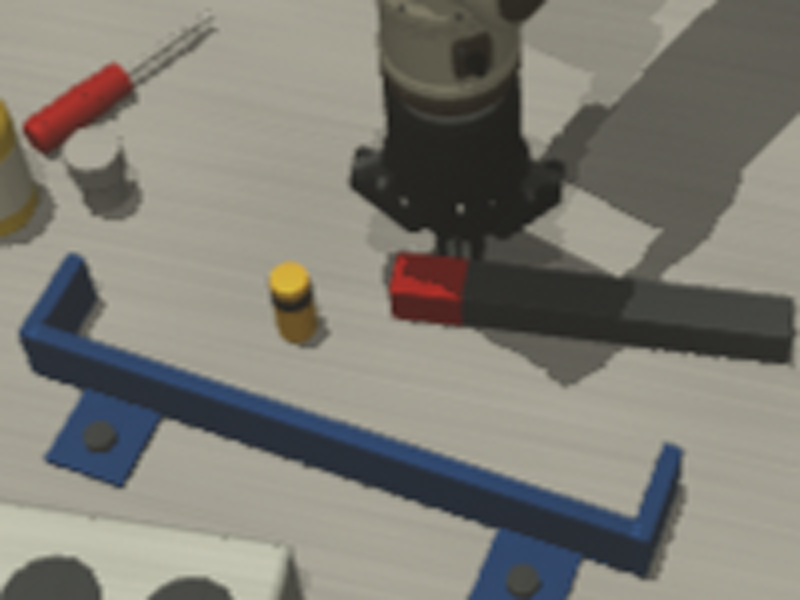

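Run:
```python
from h import *
tube("scene",[(403,254),(392,287),(794,298),(789,330)],(180,190))
o=telemetry.get_obs(); print("tcp bay",w2b(o["ee_pos"][:2]))
```

```text
width 24.46568529470189 22.8995655564822
len 235.6656150785062 yaw 6.52609102898072 bay-rel 12.82609102898072 c [0.5564 0.034 ]
bay frame mm: c [-142.4077  104.0281] red [-115.7685  -12.9777] plain [-169.0468  221.0339]
tcp bay [-145.5556   16.7269]
```

carry_out([
  [0,0,0,-1.0,0,0,0],
  [0,0,0.6,-1.0,0,0,0],
  [0,0,1.8,0,-1,0,0],
  [0,0,2.0,0,-1,0,0],
  [0,0,2.0,0,-1,0,0],
  [0,0,1.6,0,0,0,0],
  [0,0,0,0.6,0,0,0],
  [0,0,0,0.7,0,0,0],
  [0,0,0,0.7,0,0,0],
  [0,0,0,0.7,0,0,0],
  [0,0,0,0.7,0,0,0],
  [0,0,0,0.7,0,0,0],
])

```text
clock: 6.22
ee_pos: [0.5487, 0.0318, 0.0081]
tool_rot: [2.928, 1.57, 3.135]
force: [-2.3, -1.1, 1.6]
opening: 0.0
```

Run:
```python
from h import *
plan(.442,-.0355,.009,66.8)
o=telemetry.get_obs(); print("tcp bay",w2b(o["ee_pos"][:2]))
n="scene"; im=viewer.snapshot(n); crop(im,180,190,200,150,4,"pics/s5.png")
```

```text
t 6.22 pos [0.5487 0.0318 0.0081] toolx [-0.001  0.    -1.   ] tooly [-0.205  0.979  0.   ] toolz [ 0.979  0.205 -0.001] F [-2.3 -1.1  1.6] open 0.0
shift cm [ -0.08  -4.39 -11.83]
heading 101.9 turn about tool x (tool down => -yaw): 35.1
tcp bay [-149.7564  100.9851]
```

View pics/s5.png

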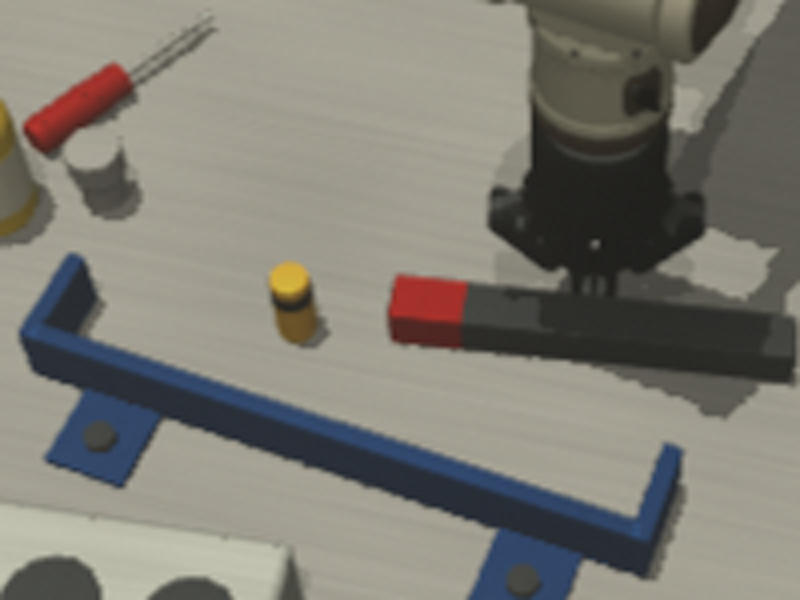

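Run:
```python
from h import *
tube("scene",[(401,275),(390,311),(797,315),(791,346)],(180,190))
```

```text
width 26.093065455013594 21.923650661300012
len 235.59625441935975 yaw 7.9956929383314685 bay-rel 14.295692938331468 c [0.5701 0.037 ]
bay frame mm: c [-129.1315  108.4602] red [-99.5004  -7.8239] plain [-158.7627  224.7443]
```

carry_out([
  [0,0,0,0.7,0,0,0],
  [0,0,0,0.7,0,0,0],
  [0,0,0,0.7,0,0,0],
  [0,0,0,0.7,0,0,0],
  [0,0,0,0.4,0,0,0],
  [0,0,0,0,0,0,0],
])

```text
clock: 7.02
ee_pos: [0.5807, 0.0385, 0.0085]
tool_rot: [-0.191, 1.57, 0.016]
force: [-0.3, -0.1, 0.7]
opening: -0.0003
```

Run:
```python
from h import *
plan(.442,-.0355,.009,66.8)
o=telemetry.get_obs(); print("tcp bay",w2b(o["ee_pos"][:2]))
n="scene"; im=viewer.snapshot(n); crop(im,180,210,200,150,4,"pics/s6.png")
```

```text
t 7.03 pos [0.5807 0.0385 0.0085] toolx [ 0.001  0.    -1.   ] tooly [-0.206  0.979 -0.   ] toolz [0.979 0.206 0.001] F [-0.3 -0.1  0.7] open -0.0003
shift cm [ -0.07  -4.39 -15.1 ]
heading 101.9 turn about tool x (tool down => -yaw): 35.1
tcp bay [-118.7026  111.1691]
```

View pics/s6.png

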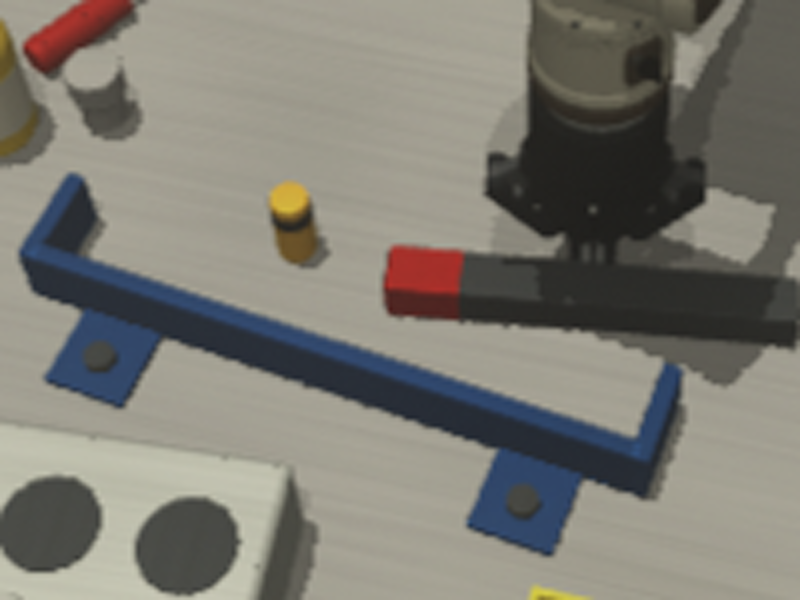

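Run:
```python
from h import *
im=viewer.snapshot("scene"); cv2.imwrite("pics/s7full.png",im); crop(im,220,230,200,150,4,"pics/s7.png")
im=viewer.snapshot("top"); cv2.imwrite("pics/t7full.png",im); crop(im,220,135,200,150,4,"pics/t7.png")
```

```text
(no output)
```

View pics/s7.png

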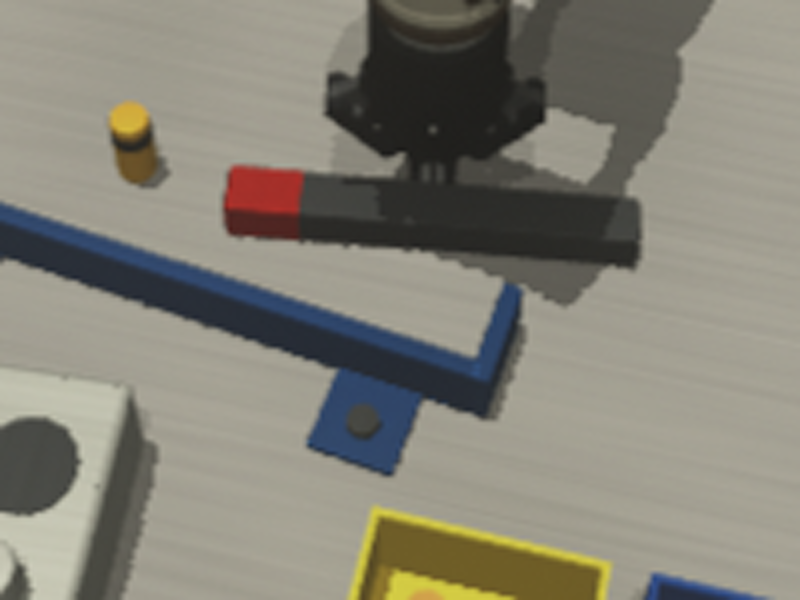

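View pics/t7.png

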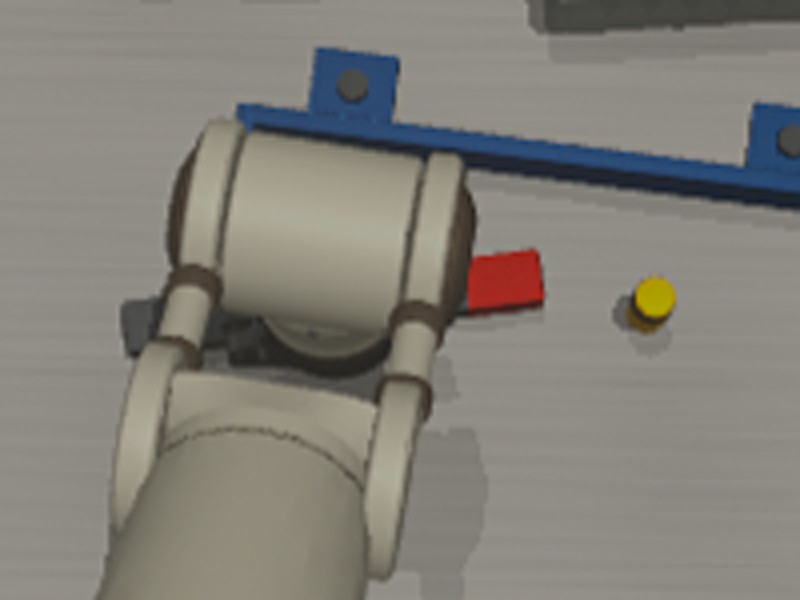

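Run:
```python
from h import *
s=(220,230)
tube("scene",[(233,167),(227,201),(641,200),(637,233)],s)
print("post",w2b(W("scene",130,119,.055,s)), "cheek tip inner",w2b(W("scene",507,290,.045,s)))
print("inner corner L",w2b(W("scene",478,358,.045,s)))
t=(220,135)
for nm,u,v,z in [("rn",544,301,.03),("rr",538,250,.03),("post",655,298,.055),("pn",122,352,.03),("pr",122,303,.03)]: print(nm,w2b(W("top",u,v,z,t)))
```

```text
width 23.433347220285984 22.376641448678228
len 236.2169065339674 yaw 8.710693714214324 bay-rel 15.010693714214323 c [0.6021 0.0451]
bay frame mm: c [-98.1912 120.0733] red [-67.1113   4.168 ] plain [-129.2711  235.9786]
post [-71.2651 -57.1995] cheek tip inner [-45.2324 181.4431]
inner corner L [ -0.4642 179.5132]
rn [-80.9748  -0.4008]
rr [-51.9687   6.6579]
post [-76.196  -60.9301]
pn [-141.717   233.6327]
pr [-113.7075  237.8329]
```

carry_out([
  [0,0,0,0.5,0,0,0],
  [0,0,0,0.5,0,0,0],
  [0,0,0,0,0,0,0],
  [0,0,0,-1.0,0,0,0],
  [0,0,0,-2.0,0,0,0],
  [0,0,0,-2.0,0,0,0],
])

```text
clock: 7.92
ee_pos: [0.5398, 0.0301, 0.0082]
tool_rot: [-0.074, 1.571, 0.133]
force: [0.4, -0.1, -0.2]
opening: -0.0
```

Run:
```python
from h import *
plan(*b2w(-130,275),.008,8.7)
o=telemetry.get_obs(); print("tcp bay",w2b(o["ee_pos"][:2]),o["q"])
im=viewer.snapshot("scene"); cv2.imwrite("pics/s8full.png",im); crop(im,220,230,200,150,4,"pics/s8.png")
```

```text
t 7.92 pos [0.5398 0.0301 0.0082] toolx [ 0.  0. -1.] tooly [-0.206  0.979 -0.   ] toolz [0.979 0.206 0.   ] F [ 0.4 -0.1 -0.2] open -0.0
shift cm [ 0.02 15.9   8.21]
heading 101.9 turn about tool x (tool down => -yaw): -86.8
tcp bay [-158.4008   98.307 ] [-0.168   0.3619  1.8408  0.0001  0.9388 -1.946 ]
```

View pics/s8.png

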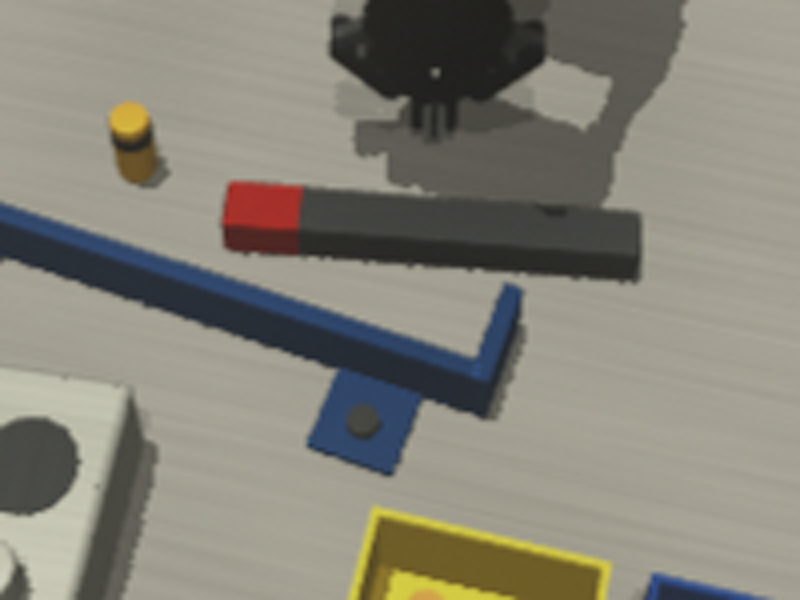

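Run:
```python
from h import *
s=(220,230)
c,y=tube("scene",[(231,181),(224,216),(641,211),(640,245)],s)
# near-edge based and bottom-edge based
a,b=W("scene",231,181,.03,s),W("scene",641,211,.03,s); d=(b-a)/np.linalg.norm(b-a); x=np.array([d[1],-d[0]]); print("near-edge centre",w2b((a+b)/2+.015*x))
a,b=W("scene",225,249,.0,s),W("scene",640,280,.0,s); print("bottom-edge centre",w2b((a+b)/2-.015*x), np.degrees(np.arctan2(-(b-a)[0],(b-a)[1]))+6.3)
```

```text
width 23.891713880330897 22.68999435431141
len 238.28995269623326 yaw 9.286480546843684 bay-rel 15.586480546843685 c [0.6109 0.0471]
bay frame mm: c [-89.6783 122.9533] red [-57.4352   7.3662] plain [-121.9214  238.5404]
near-edge centre [-83.4119 125.4582]
bottom-edge centre [-85.3469 125.5188] 15.315896592417328
```

carry_out([
  [0,0,3,0,0,0,0],
  [0,0,4,0,0,0,0],
  [0,0,4,0,0,0,0],
  [0,0,4,0.5,0,0,0],
  [0,0,3,0.5,0,0,0],
  [0,0,0,0,10.3,0,0],
  [0,0,0,0,10.3,0,0],
  [0,0,0,0,10.3,0,0],
  [0,0,0,0,10.3,0,0],
  [0,0,0,0,10.3,0,0],
  [0,0,0,0,10.3,0,0],
  [0,0,0,0,10.3,0,0],
])

```text
clock: 9.48
ee_pos: [0.5137, 0.2085, 0.0084]
tool_rot: [1.454, 1.57, 0.396]
force: [0.8, 0.0, 0.2]
opening: 0.0002
```

carry_out([
  [0,0,0,0,10.3,0,0],
  [0,0,0,0,10.3,0,0],
  [0,0,0,0,0,0,0],
])

```text
clock: 9.85
ee_pos: [0.5136, 0.2084, 0.0084]
tool_rot: [1.775, 1.57, 0.366]
force: [-0.1, -0.1, 0.5]
opening: 0.0
```

Run:
```python
from h import *
plan(*b2w(-126,270),.008,15.4-6.3)
o=telemetry.get_obs(); print("tcp bay",w2b(o["ee_pos"][:2]),o["q"])
```

```text
t 9.85 pos [0.5136 0.2084 0.0084] toolx [ 0.  0. -1.] tooly [0.987 0.161 0.   ] toolz [ 0.161 -0.987 -0.   ] F [-0.1 -0.1  0.5] open 0.0
shift cm [0.04 7.44 2.36]
heading 9.3 turn about tool x (tool down => -yaw): 0.2
tcp bay [-204.0108  272.7085] [0.1675 0.3905 1.8016 0.0001 0.9492 0.0055]
```

carry_out([
  [0,0,2.5,0,0,0,0],
  [0,0,2.5,0.4,0,0,0],
  [0,0,2.4,0.8,0,0,0],
  [0,0,0,1.2,0,0,0],
  [0,0,0,0.8,0,0,0],
  [0,0,0,0.6,0,0,0],
  [0,0,0,0.6,0,0,0],
  [0,0,0,0.6,0,0,0],
  [0,0,0,0.6,0,0,0],
  [0,0,0,0.6,0,0,0],
  [0,0,0,0,0,0,0],
])

```text
clock: 11.22
ee_pos: [0.5967, 0.1584, 0.0083]
tool_rot: [0.113, 1.57, -1.298]
force: [0.1, -0.1, -1.4]
opening: 0.0001
```

Run:
```python
from h import *
plan(*b2w(-126,270),.008,15.4-6.3)
o=telemetry.get_obs(); print("tcp bay",w2b(o["ee_pos"][:2]))
im=viewer.snapshot("scene"); cv2.imwrite("pics/s9full.png",im); crop(im,220,230,200,150,4,"pics/s9.png")
im=viewer.snapshot("top"); cv2.imwrite("pics/t9full.png",im); crop(im,220,135,200,150,4,"pics/t9.png")
```

```text
t 11.22 pos [0.5967 0.1584 0.0083] toolx [ 0. -0. -1.] tooly [0.987 0.159 0.   ] toolz [ 0.159 -0.987  0.   ] F [ 0.1 -0.1 -1.4] open 0.0001
shift cm [ 0.03  0.04 -3.92]
heading 9.1 turn about tool x (tool down => -yaw): 0.0
tcp bay [-115.9433  232.0647]
```

View pics/s9.png

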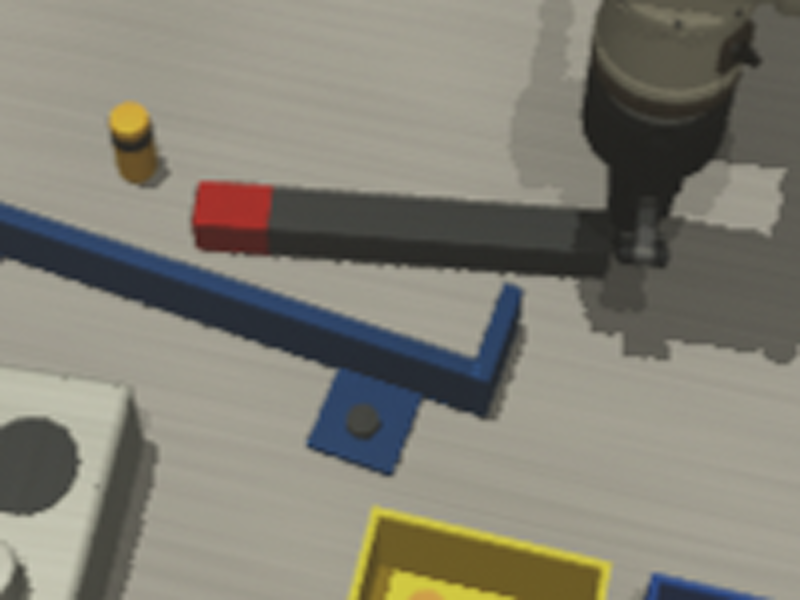

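View pics/t9.png

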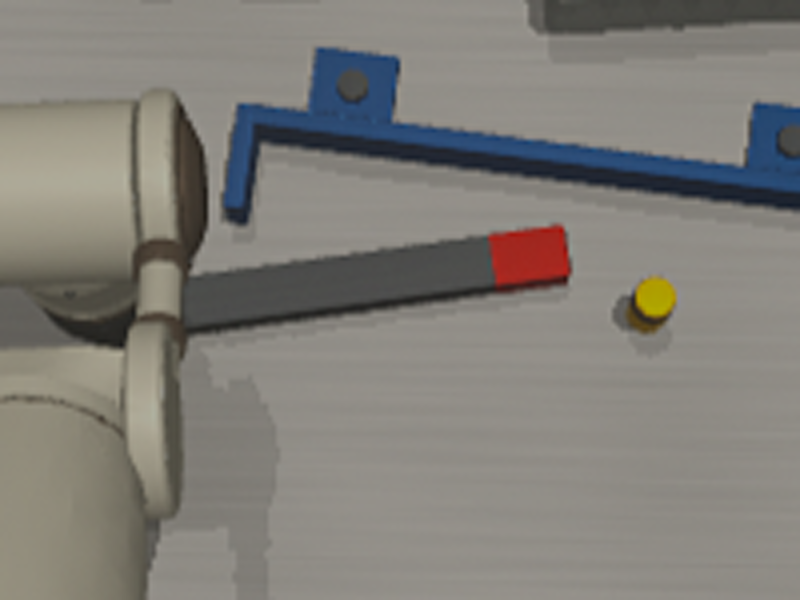

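```bash
cat >> h.py <<'E'
def edge(n,a,b,o,z,side):
    """a=red end px, b=plain end px of a long edge; side=+1 near edge (centre lies +x), -1 rail-side"""
    A,B=W(n,*a,z,o),W(n,*b,z,o); y=(B-A)/np.linalg.norm(B-A); x=np.array([y[1],-y[0]]); c=A+.12*y+side*.015*x
    th=np.degrees(np.arctan2(-y[0],y[1]))-np.degrees(BY)
    if n=="top": c=c+np.array([.0055,.0035])
    r=w2b(c-.12*y); t=np.radians(th); pd=(np.array([-72,-57])-w2b(c))@np.array([np.cos(t),np.sin(t)])
    print(n,"len %.0f"%(np.linalg.norm(B-A)*1000),"th %.1f"%th,"c",w2b(c).round(1),"red",r.round(1),"plain",w2b(c+.12*y).round(1),"postperp %.1f"%pd,"deep corner x %.1f"%(r[0]+15*np.cos(t)))
E
python3 - <<'E'
from h import *
s=(220,230);t=(220,135)
edge("scene",(203,181),(608,209),s,.03,1)
edge("scene",(197,248),(606,277),s,0,-1)
edge("top",(566,225),(188,275),t,.03,-1)
edge("top",(571,279),(188,329),t,.03,1)
E
```

```text
scene len 235 th 15.6 c [-78.6 111. ] red [-46.4  -4.6] plain [-110.8  226.6] postperp -38.7 deep corner x -32.0
scene len 239 th 15.6 c [-80.5 108.5] red [-48.3  -7.1] plain [-112.7  224.1] postperp -36.2 deep corner x -33.8
top len 218 th 15.2 c [-76.3 108.5] red [-44.7  -7.3] plain [-107.8  224.3] postperp -39.4 deep corner x -30.3
top len 220 th 15.1 c [-78.  109.7] red [-46.7  -6.1] plain [-109.3  225.6] postperp -37.7 deep corner x -32.2
```

carry_out([
  [0,0,0,0.5,0,0,0],
  [0,0,0,0.7,0,0,0],
  [0,0,0,0.7,0,0,0],
  [0,0,0,0.7,0,0,0],
  [0,0,0,0.7,0,0,0],
  [0,0,0,0.7,0,0,0],
  [0,0,0,0.7,0,0,0],
  [0,0,0,0.5,0,0,0],
  [0,0,0,0,0,0,0],
])

```text
clock: 12.45
ee_pos: [0.6049, 0.107, 0.0082]
tool_rot: [-0.124, 1.57, -1.535]
force: [0.1, 0.1, -0.5]
opening: -0.0002
```

Run:
```python
from h import *
o=telemetry.get_obs(); print("tcp bay",w2b(o["ee_pos"][:2]))
im=viewer.snapshot("scene"); cv2.imwrite("pics/s10full.png",im); crop(im,200,230,200,150,4,"pics/s10.png")
im=viewer.snapshot("top"); cv2.imwrite("pics/t10full.png",im); crop(im,250,135,200,150,4,"pics/t10.png")
```

```text
tcp bay [-102.1318  181.8447]
```

View pics/s10.png

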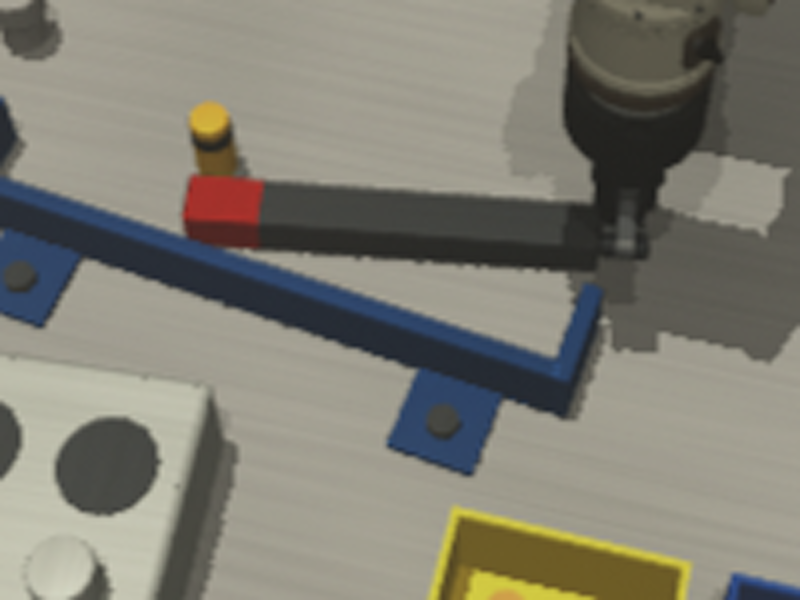

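View pics/t10.png

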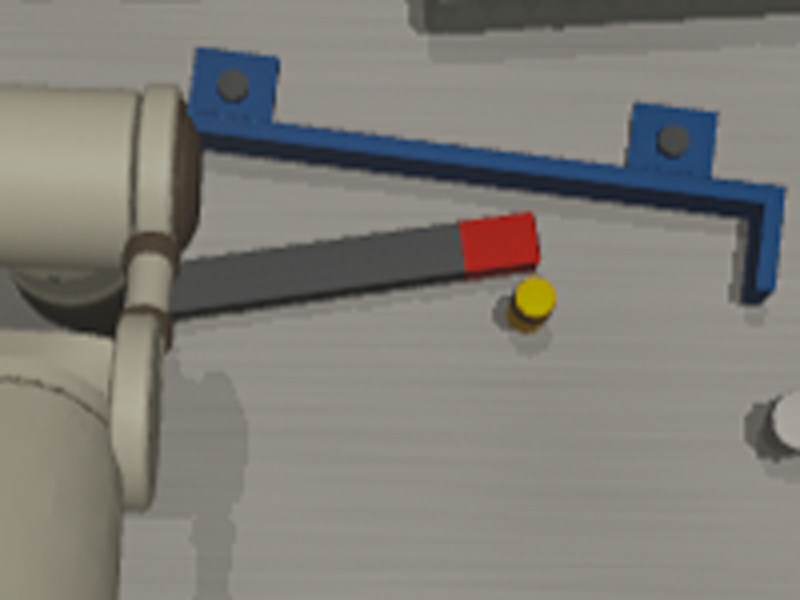

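Run:
```python
from h import *
s=(200,230);t=(250,135)
edge("scene",(195,176),(599,205),s,.03,1)
edge("scene",(260,246),(594,270),s,0,-1)
edge("top",(534,212),(180,261),t,.03,-1)
edge("top",(539,265),(172,313),t,.03,1)
```

```text
scene len 236 th 15.4 c [-63.7  61.6] red [-31.8 -54.1] plain [-95.5 177.3] postperp -39.5 deep corner x -17.4
scene len 196 th 15.5 c [-78.1  98.7] red [-46.1 -17. ] plain [-110.2  214.3] postperp -35.7 deep corner x -31.6
top len 205 th 15.6 c [-62.8  59.1] red [-30.5 -56.5] plain [-95.  174.7] postperp -40.1 deep corner x -16.1
top len 211 th 15.1 c [-63.3  60.8] red [-32. -55.] plain [-94.6 176.7] postperp -39.1 deep corner x -17.5
```

carry_out([
  [0,0,0,0.5,0,0,0],
  [0,0,0,0.7,0,0,0],
  [0,0,0,0.7,0,0,0],
  [0,0,0,0.7,0,0,0],
  [0,0,0,0.7,0,0,0],
  [0,0,0,0.7,0,0,0],
  [0,0,0,0.6,0,0,0],
  [0,0,0,0.4,0,0,0],
  [0,0,0,0,0,0,0],
])

```text
clock: 13.68
ee_pos: [0.613, 0.0578, 0.0084]
tool_rot: [0.583, 1.57, -0.828]
force: [0.3, 0.0, 0.4]
opening: 0.0002
```

Run:
```python
from h import *
o=telemetry.get_obs(); print("tcp bay",w2b(o["ee_pos"][:2]))
im=viewer.snapshot("scene"); cv2.imwrite("pics/s11full.png",im); crop(im,180,230,200,150,4,"pics/s11.png")
im=viewer.snapshot("top"); cv2.imwrite("pics/t11full.png",im); crop(im,250,135,200,150,4,"pics/t11.png")
```

```text
tcp bay [-88.6797 133.9007]
```

View pics/s11.png

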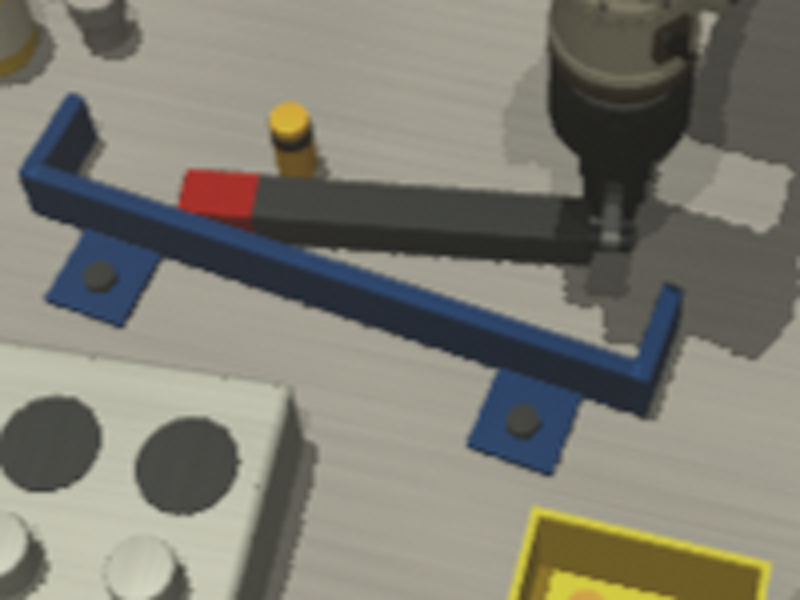

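View pics/t11.png

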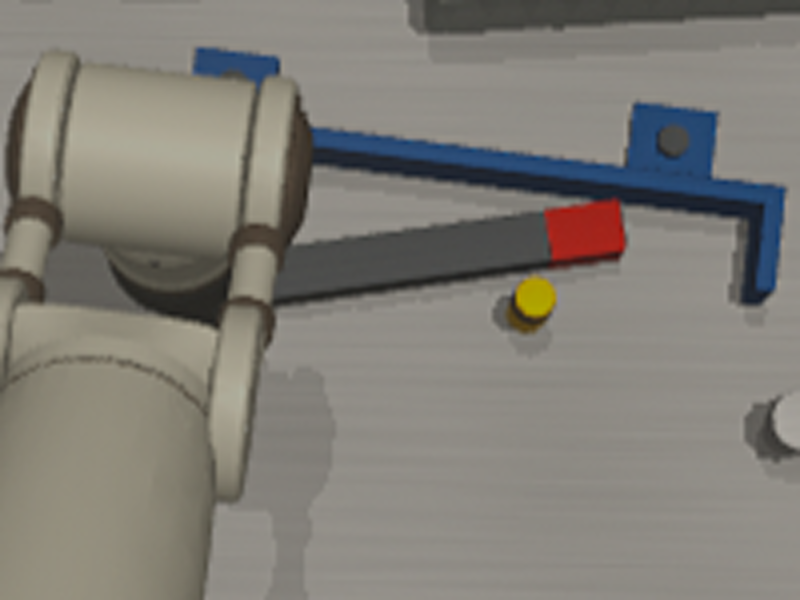

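Run:
```python
from h import *
s=(180,230);t=(250,135)
edge("scene",(191,169),(594,199),s,.03,1)
edge("top",(619,200),(290,245),t,.03,-1)
edge("top",(624,253),(280,302),t,.03,1)
```

```text
scene len 236 th 15.2 c [-50.7  13.5] red [ -19.2 -102.3] plain [-82.2 129.3] postperp -39.0 deep corner x -4.8
top len 191 th 15.5 c [-49.2  11.6] red [ -17.1 -104. ] plain [-81.3 127.2] postperp -40.3 deep corner x -2.7
top len 199 th 15.8 c [-51.4  13.2] red [ -18.7 -102.2] plain [-84.  128.7] postperp -39.0 deep corner x -4.3
```

carry_out([
  [0,0,0,-1.2,0,0,0],
  [0,0,-1.0,-1.8,0,0,0],
  [0,0,-3.0,0,0,0,0],
  [0,0,-3.0,0,-10.3,0,0],
  [0,0,0,0,-10.3,0,0],
  [0,0,0,0,-10.3,0,0],
  [0,0,0,0,-10.3,0,0],
  [0,0,0,0,-10.3,0,0],
  [0,0,0,0,-10.3,0,0],
  [0,0,0,0,-10.3,0,0],
  [0,0,0,0,-10.3,0,0],
  [0,0,0,0,-7.3,0,0],
])

```text
clock: 15.28
ee_pos: [0.5378, 0.0781, 0.0082]
tool_rot: [2.731, 1.57, 2.892]
force: [-0.0, 0.4, -0.2]
opening: 0.0002
```

Run:
```python
from h import *
plan(*b2w(-115,94),.008,15.4-6.3+90)
o=telemetry.get_obs(); print("tcp bay",w2b(o["ee_pos"][:2]),o["q"][5])
im=viewer.snapshot("scene"); cv2.imwrite("pics/s12full.png",im); crop(im,180,210,200,150,4,"pics/s12.png")
```

```text
t 15.28 pos [0.5378 0.0781 0.0082] toolx [-0.001  0.    -1.   ] tooly [-0.16   0.987  0.   ] toolz [ 0.987  0.16  -0.001] F [-0.   0.4 -0.2] open 0.0002
shift cm [ 0.01 -6.35  3.5 ]
heading 99.2 turn about tool x (tool down => -yaw): 0.1
tcp bay [-165.6749  145.8193] -1.8097714267272844
```

View pics/s12.png

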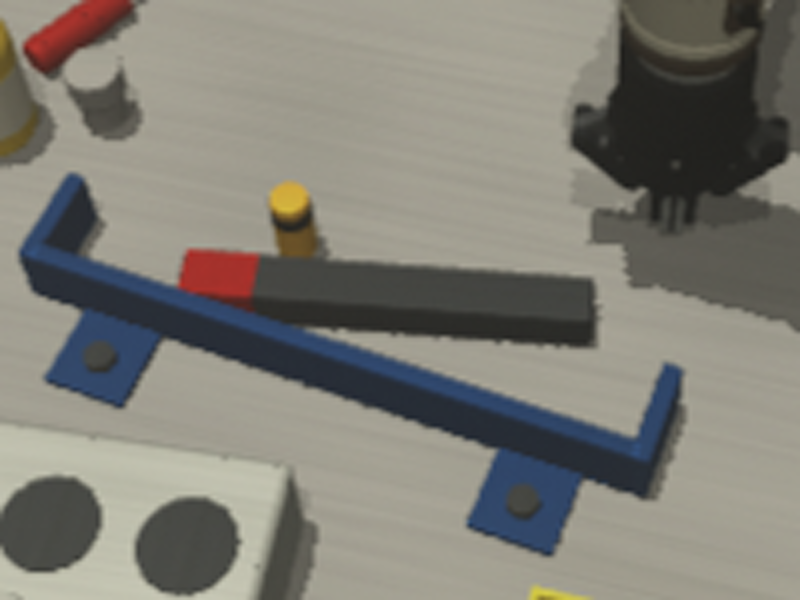

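carry_out([
  [0,0,-2.1,1.1,0,0,0],
  [0,0,-2.1,1.2,0,0,0],
  [0,0,-2.1,1.2,0,0,0],
  [0,0,0,0.7,0,0,0],
  [0,0,0,0.7,0,0,0],
  [0,0,0,0.7,2,0,0],
  [0,0,0,0.7,2,0,0],
  [0,0,0,0.7,2,0,0],
  [0,0,0,0.7,2,0,0],
  [0,0,0,0.7,2,0,0],
  [0,0,0,0,0,0,0],
])

```text
clock: 16.7
ee_pos: [0.6325, 0.0251, 0.0084]
tool_rot: [-0.179, 1.57, -0.199]
force: [1.1, 0.5, 0.2]
opening: 0.0001
```

Run:
```python
from h import *
plan(*b2w(-41,94),.008,-6.3+90)
o=telemetry.get_obs(); print("tcp bay",w2b(o["ee_pos"][:2]),o["q"][5])
im=viewer.snapshot("scene"); cv2.imwrite("pics/s13full.png",im); crop(im,180,210,200,150,4,"pics/s13.png")
```

```text
t 16.70 pos [0.6325 0.0251 0.0084] toolx [ 0.001 -0.    -1.   ] tooly [ 0.02  1.   -0.  ] toolz [ 1.    -0.02   0.001] F [1.1 0.5 0.2] open 0.0001
shift cm [ 0.04 -1.17  2.38]
heading 88.9 turn about tool x (tool down => -yaw): 5.2
tcp bay [-65.717  103.5354] -1.7017382697465813
```

View pics/s13.png

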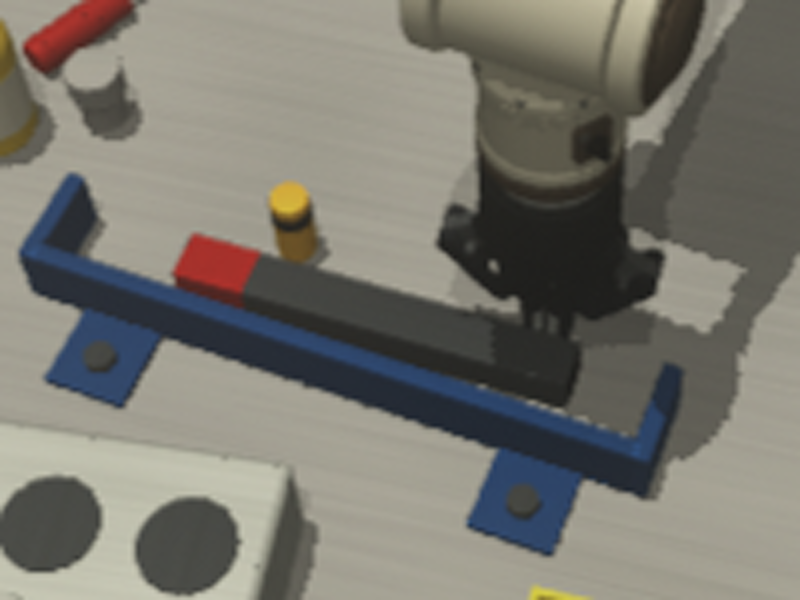

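Run:
```python
from h import *
s=(180,210)
edge("scene",(199,233),(581,345),s,.03,1)
edge("scene",(176,274),(566,378),s,.03,-1)
```

```text
scene len 236 th 1.6 c [-33.7  13.5] red [ -30.4 -106.5] plain [-37.1 133.4] postperp -40.2 deep corner x -15.4
scene len 235 th 3.4 c [-37.4  12.2] red [ -30.2 -107.5] plain [-44.5 132. ] postperp -38.7 deep corner x -15.3
```

carry_out([
  [0,0,0,-1.5,0,0,0],
  [0,0,0,0,5.2,0,0],
  [0,0,-2.8,0,0,0,0],
  [0,0,-2.8,0,0,0,0],
  [0,0,-2.7,0,0,0,0],
  [0,0,0,0.8,0,0,0],
  [0,0,0,0.7,0,0,0],
  [0,0,0,0.7,0,0,0],
  [0,0,0,0.7,0,0,0],
  [0,0,0,0.5,0,0,0],
  [0,0,0,0,0,0,0],
])

```text
clock: 18.12
ee_pos: [0.6422, -0.0608, 0.0083]
tool_rot: [-0.11, 1.57, -0.221]
force: [0.3, -0.1, 0.0]
opening: 0.0002
```

carry_out([
  [0,0,0,0.25,0,0,0],
  [0,0,0,0,0,0,0],
])

```text
clock: 18.38
ee_pos: [0.644, -0.0611, 0.0082]
tool_rot: [1.116, 1.571, 1.005]
force: [-1.1, 0.4, 0.7]
opening: -0.0002
```

carry_out([
  [0,0,0,0.25,0,0,0],
  [0,0,0,0,0,0,0],
])

```text
clock: 18.62
ee_pos: [0.6467, -0.0615, 0.0083]
tool_rot: [-0.076, 1.57, -0.187]
force: [-1.0, 1.1, -0.1]
opening: -0.0002
```

Run:
```python
from h import *
plan(*b2w(-41,20),.008,-6.3+90)
o=telemetry.get_obs(); print("tcp bay",w2b(o["ee_pos"][:2]),o["q"][5])
im=viewer.snapshot("scene"); cv2.imwrite("pics/s14full.png",im); crop(im,180,210,200,150,4,"pics/s14.png")
```

```text
t 18.62 pos [ 0.6467 -0.0615  0.0083] toolx [ 0. -0. -1.] tooly [ 0.11   0.994 -0.   ] toolz [ 0.994 -0.11   0.   ] F [-1.   1.1 -0.1] open -0.0002
shift cm [0.03 0.1  0.11]
heading 83.7 turn about tool x (tool down => -yaw): -0.0
tcp bay [-42.1365  18.9701] -1.7407098037410598
```

View pics/s14.png

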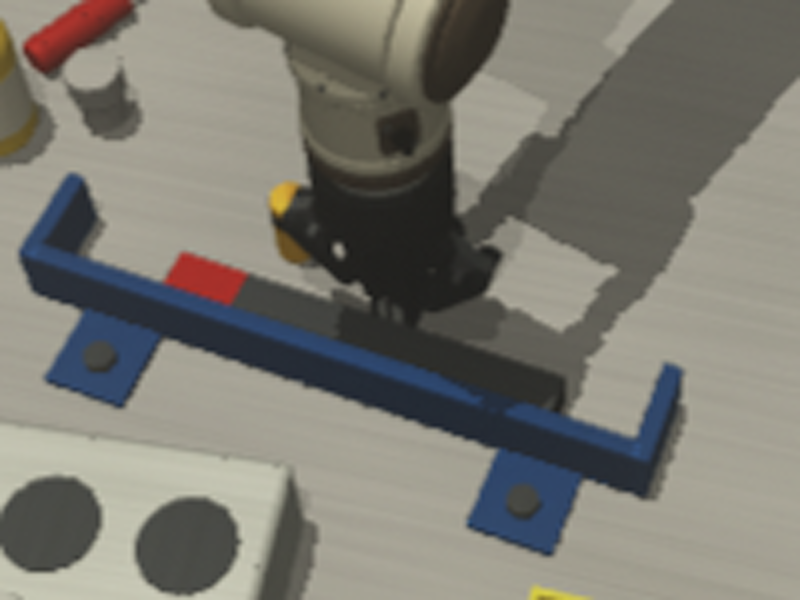

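carry_out([
  [0,0,0,0.2,0,0,0],
  [0,0,0,0,0,0,0],
])

```text
clock: 18.92
ee_pos: [0.6471, -0.0616, 0.0082]
tool_rot: [-3.135, 1.567, 3.038]
force: [-6.7, 0.4, 5.2]
opening: 0.0001
```

carry_out([
  [0,0,0,0.15,0,0,0],
  [0,0,0,0,0,0,0],
])

```text
clock: 19.18
ee_pos: [0.6471, -0.0616, 0.0082]
tool_rot: [-3.137, 1.563, 3.036]
force: [-13.0, -0.1, 9.4]
opening: -0.0001
```

carry_out([
  [0,0,0,-0.5,0,0,0],
  [0,0,0,-2,0,0,0],
  [0,0,0,-4,0,0,0],
  [0,-3,0,-3,0,0,0],
  [0,-5,0,-3,0,0,0],
  [0,-5,0,-4,0,0,0],
  [0,-4,3,-5,0,0,0],
  [0,0,3,-5,0,0,0],
  [0,0,0,0,0,0,0],
])

```text
clock: 20.3
ee_pos: [0.3972, 0.0246, 0.1721]
tool_rot: [0.411, 1.57, 0.303]
force: [1.1, -0.4, -0.3]
opening: -0.0001
```

Run:
```python
from h import *
o=telemetry.get_obs(); print(o["clock"],o["ee_pos"],o["force"])
im=viewer.snapshot("scene"); cv2.imwrite("pics/s15full.png",im); crop(im,180,210,200,150,4,"pics/s15.png")
im=viewer.snapshot("top"); cv2.imwrite("pics/t15full.png",im); crop(im,250,135,200,150,4,"pics/t15.png")
```

```text
20.3 [0.3972 0.0246 0.1721] [ 1.1365 -0.362  -0.2517]
```

View pics/s15.png

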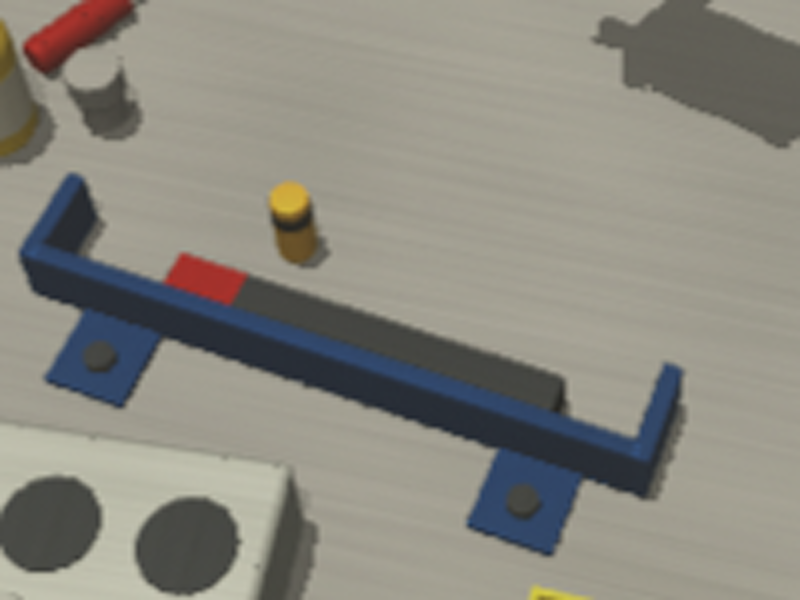

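View pics/t15.png

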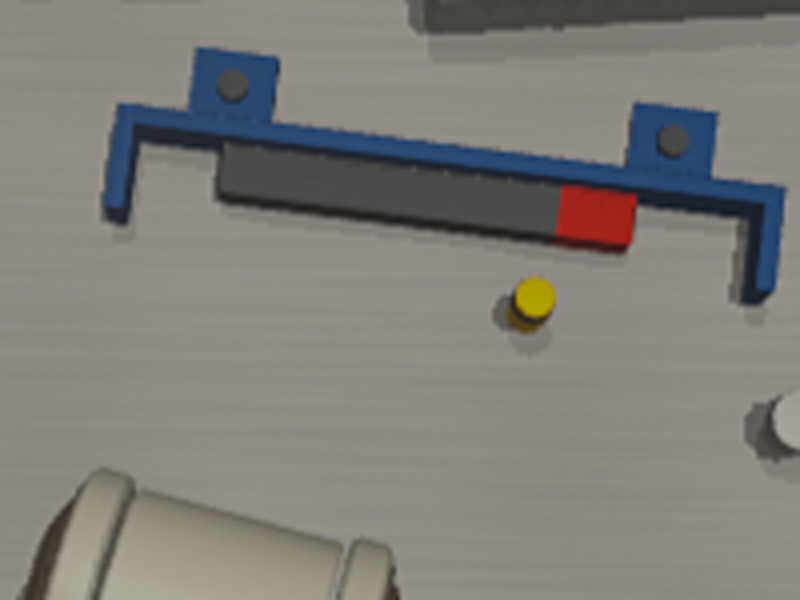

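View pics/t15full.png

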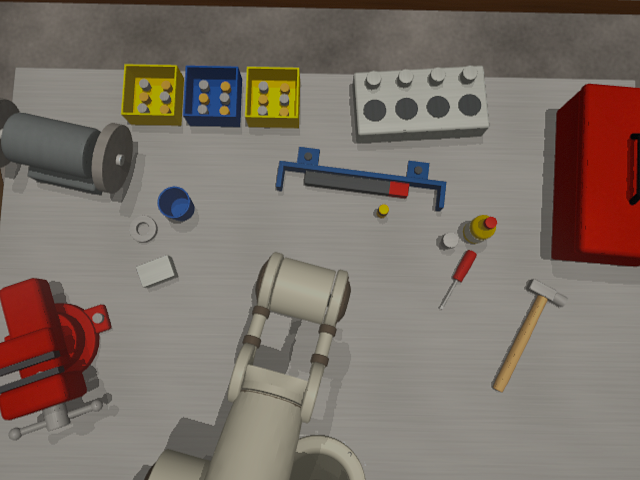

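Run:
```python
from h import *
s=(180,210);t=(250,135)
edge("scene",(183,253),(565,378),s,.03,1)
edge("top",(631,245),(218,193),t,.03,1)
a=cv2.imread("pics/top0.png");b=cv2.imread("pics/t15full.png")
d=(cv2.absdiff(a,b).max(2)>50)
for nm,(x,y,w,h) in dict(cup_ring_block=(125,180,75,110),socket_oil=(436,205,65,50),punch=(435,250,45,62),hammer=(485,275,85,120)).items(): print(nm,d[y:y+h,x:x+w].sum())
```

```text
scene len 237 th -0.1 c [-14.3  10.6] red [ -14.6 -109.4] plain [-14.  130.6] postperp -57.5 deep corner x 0.4
top len 238 th 0.2 c [-13.4  10.3] red [ -13.  -109.7] plain [-13.8 130.3] postperp -58.8 deep corner x 2.0
cup_ring_block 0
socket_oil 0
punch 0
hammer 0
```

Both views show the tube flat on the rail, so I'm handing in the job.

Run:
```python
from cell import env
print(env.finish_job())
```

```text
the job is handed in; nothing more can be done
None
```

The tube is in the blue bay, flat against the back rail, with its red end behind and beyond the yellow post. I handed the job in at about 20 s.

**What I did:** With the closed fingers I pushed the red end forward to turn the tube. I moved it up to the bay at about 15° to the rail, then pushed on the plain end face. That slid the red end in behind the post while the plain end was still about 80 mm in front of the rail. I then swung the plain end in and pressed the tube against the rail with about 13 N. I did not grip or lift the tube, and the arm is well clear.

**Last checks:**
- **Angle:** the two views put the tube within 0.2° of parallel to the rail.
- **Distance to the rail:** its centreline is 13 to 14 mm in front of the rail, where 15 mm would be exact contact. The difference is within the camera error.
- **Position along the rail:** the red end is at y = -110 mm and the plain end at y = +130 mm, so both are well inside the cheeks at ±180 mm.
- **Red end and post:** the red end is about 40 mm past the side of the post.
- **Other things on the bench:** the before and after top pictures show no change at any of them.

**Disagreement:** the two cameras differed from each other by a steady 5 mm or so. I allowed for this, and the two results agreed after that.

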